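# Close and scan a carton of paint tins

### The arm

A 6-joint arm with a two-finger parallel gripper is mounted at the origin on the work surface. World frame = base frame: x ahead of the robot, y to its left, z up, the work surface at z = 0. Lengths are in m, angles in rad, forces in N, time in s.
With the tool pointing down it reaches from about 0.25 to 0.725 m from the base axis. Payload 4 kg.
Tool frame: the origin (TCP) lies at the very end of the fingers, on their centre line; the grasp point (between the pads) lies 19 mm behind it; z points along the fingers, y is the line along which they close (so a half turn about z gives the same grasp; the last joint's range is limited). The gripper opens to 85 mm and grips with 20 to 120 N. Pads are 22 mm wide; open, the fingers measure 114 mm over their backs; the gripper's body (76 mm by 85 mm) begins 54 mm behind the grasp point. The pads swing forward as they close: fully open they stand 13 mm farther back than shut.
Start: joints at [1.219, 0.241, 0.005, 1.335, 0, 1.571], TCP at [0.172, 0.469, 0.231] pointing down, gripper open.
Joint ranges: [-2.72, 2.72], [-1.05, 1.87], [-1.09, 1.28], [-1.99, 2.15], [-1.42, 1.44], [-3.14, 3.14]. Speed limits (rad/s): [2.79, 2.79, 3.14, 3.14, 3.14, 3.14].

### API

Orientations are given as a unit quaternion [x, y, z, w].
In Python, from workcell import monitor, viewer, job gives the robot as it stands.
- The arm moves only by the tool arm_command, never from a script. Its argument "increments" is a list of rows, each an object of numbers: "dx", "dy", "dz": the shift along the tool's x, y, z in cm; "wx", "wy", "wz": the turn, a rotation vector about the tool's x, y, z in rad; "grip": the finger opening in cm, from 0 to 8.54. In form: [{"dx": .., "dy": .., "dz": .., "wx": .., "wy": .., "wz": .., "grip": ..}, ...]. A call has 1 to 10 rows; each row is the pose to reach, as a shift and turn from the pose commanded when the call began, along the tool's axes at that moment; what a row does not reach only later rows make up. A row lasts 1/10 s, in which the tool goes at most 50 mm and 8.59 degrees, less where a joint would pass 70% of its speed; a pose out of reach is approached as far as the arm can. A call with a gripper value outside its range is refused whole. The fingers move at their own pace and stop on an object; the grip force is fixed at half the most. Time passes only in rows, so rows that repeat a pose let the fingers close. It gives the time, the measured TCP pose, the force, the opening and the grip force at its end, in the units of the state.
- monitor.get_obs(): the state, without advancing time (a new reading comes with each control period).
- viewer.camera(name): name is "side" or "top"; returns (picture, depth): 480x640x3 uint8, red, green, blue; 480x640 float32, m along the optical axis (not along the pixel's ray), 0 where there is no reading.
- viewer.get_calibration(name): a dict with "fovy" (degrees; the focal length in pixels is half the picture's height over the tangent of half this angle, whatever the lens; pixels are square), "cx", "cy" (the principal point, pixels), "view" (4x4, takes a point from world to camera coordinates). Camera axes: x right, y up, looking along -z (the intrinsics and any distortion apply to the point x, -y, -z); pixel columns grow to the right and rows downward; lengths in m; the calibration is good to about 2 mm. A picture is of the moment at which its call begins. get_calibration takes no time and is no camera call.
- job.job_done(): hands the job in; it is judged then, once.
The state is a dict: "clock": time; "joint_pos": joint angles; "joint_vel": joint speeds; "tau": joint torques, N m; "eef_pos": TCP position; "tool_rot": TCP orientation; "ft_force": force on the tool from outside, world axes, zero at the start; "ft_torque": the same for the moment, N m; "grip_width": finger opening in m; "grasp_force": force on a finger pad.
Only numpy, scipy, OpenCV 4.12 (cv2) and the standard library are available. Lean on these libraries where they do the work, as an engineer would, in place of code of your own. Each camera call takes 0.05 s, during which the arm holds its last target. There are 200 camera calls.

### The job

Close the carton of paint tins for stock: fold the plain flap down flat first, then the labelled flap down flat over it. Then draw the scanner out of its cradle, turn it so that its window looks straight down, and hold it raised over the middle of the label, the window about 8 cm above it. Finish while still holding it there, still and touching nothing but the gripper; do not drop it, and leave the other things on the bench where they are.

Things in the scene. Friction and masses are not known exactly. Their poses are not given: they have to be found in the camera images.
- carton: Open cardboard carton of small paint tins, fixed. 180 mm along its x, 190 mm along its y, walls 100 mm tall; origin at the centre of its underside, z up. The narrow flaps at its x ends are already tucked in. Two wide top flaps hinge on the rims that run along its x: the plain one on the -y rim, the labelled one on the +y rim.
- plain_flap (a joint): Angle of the plain cardboard flap: 0 = folded flat over the box, 1.57 = standing upright, more = leaning outwards (limit 2.2). It is stiff (about 0.06 N m of crease friction) and stays where it is left. 176 mm wide along the carton's x, 100 mm deep, 4 mm thick.
- plain_hinge (a point): Middle of the plain flap's hinge line, in the carton's rim: carton frame (0, -95, 100) mm. Turns with the flap: its x lies along the hinge (carton x), its y points from the hinge to the free edge, its z is the normal of the outer face (the face that is on top when closed).
- plain_edge (a point): Middle of the plain flap's free edge, on its outer face, 100 mm from the hinge.
- label_flap (a joint): Angle of the labelled cardboard flap: 0 = folded flat on top of the plain flap, 1.57 = standing upright, more = leaning outwards (limit 2.2). Same stiff crease. 176 mm wide, 140 mm deep, 4 mm thick.
- label_hinge (a point): Middle of the labelled flap's hinge line: carton frame (0, 95, 105) mm. Turns with the flap: its x lies along the hinge (carton x), its -y points from the hinge to the free edge, its z is the normal of the outer face.
- label_edge (a point): Middle of the labelled flap's free edge, on its outer face, 140 mm from the hinge.
- label_centre (a point): Centre of the white label with black bars, 80 x 60 mm, on the labelled flap's outer face, 75 mm from the hinge; when the flap is closed it lies at carton frame (0, 20, 109) mm facing up. Its z is the label's normal.
- scanner: Loose yellow stick, black rubber ends: 180 mm long (z), 34 wide (y), 28 thick (x), 120 to 195 g, balanced at mid-length. Origin: centre of the red window in its nose end; z runs from window to tail (straight up when the window looks down). Starts in the cradle nose down, z rising at 45 degrees towards cradle +x. Grip it across its 34 mm width, 100 to 180 mm from the nose: free there.
- cradle: Grey sloping cradle, fixed, dark foot 150 x 100 mm; origin at the centre of the foot's underside, z up. A sleeve 48 mm wide closes round the scanner's first 55 mm with 2 to 3 mm play; a 16 mm wide rib supports its underside up to 100 mm from the nose. Seated scanner's origin: cradle frame (-70, 0, 50) mm. Pull it out along its own z (+x and up at 45 degrees).
- red_tin: Bystander: closed round paint tin, red band, 84 mm wide, 100 mm tall; origin at its underside.
- green_tin: Bystander: closed round paint tin, green band, 72 mm wide, 90 mm tall; origin at its underside.
- white_tin: Bystander: closed round paint tin, white band, 90 mm wide, 110 mm tall; origin at its underside.
- tape_roll: Bystander: blue roll of tape lying flat, 90 mm wide, 25 mm tall; origin at its underside.
- brush: Bystander: paint brush about 190 mm long lying flat, under 30 mm tall; origin at its underside.
- tin_lid: Bystander: loose tin lid lying flat, 84 mm wide, 7 mm tall; origin at its underside.

How it is judged:
On the way, in this order (a step that is already met when the one before it is completed fails the run):
1. the plain flap is folded flat, the labelled flap still open (value of joint plain_flap below 0.15 rad and value of joint label_flap above 0.6 rad), for 0.1 s.
2. the labelled flap is folded flat over the plain flap (value of joint each of plain_flap, label_flap below 0.15 rad), for 0.1 s.
3. the scanner is drawn out of its cradle and held (z of scanner in the frame of cradle above 0.11 m and contact force between the fingers and scanner above 1 N and contact force between scanner and cradle below 0.05 N), for 0.2 s.
At the end, for the whole second after the job is handed in: Both flaps within 0.15 rad of flat; the scanner gripped by the fingers alone and at rest, window down within 15 degrees of vertical, 40 to 130 mm above the label and within 30 mm of its centre sideways (all of step 2 and angle between scanner's own z axis and vertical below 0.26 rad and horizontal distance between scanner and label_centre below 0.03 m and z of scanner in the frame of label_centre between 0.04 and 0.13 m and contact force between the fingers and scanner above 1 N and contact force between scanner and carton below 0.05 N and contact force between scanner and cradle below 0.05 N and linear speed of scanner below 0.03 m/s and angular speed of scanner below 0.2 rad/s); the arm keeps its last pose, push and grip.
It fails at once if a bystander was moved by more than 30 mm (distance of any of red_tin, green_tin, white_tin, tape_roll, brush, tin_lid from where it was at the start of the episode above 0.03 m).
It fails at once if the scanner was dropped: it lies lower than its cradle holds it (height (world z) of scanner below 0.035 m).
It also fails if it takes over 61 s, if anything falls off the work surface, if the arm or the gripper's body presses on something with over 40 N, if the wrist force passes 120 N, or if a joint passes its speed limit or range.

## Working session

There is one attempt and no reset: what is moved stays moved. The work goes in short steps, Python scripts to look and compute and a tool call to move; the robot and the scene stay as the last step left them, time stands still between calls to the robot, and variables do not carry over. Pictures are saved under pics/ and viewed, at most 10 in all, crops included, and the job is handed in when it is done.

Besides the shell and the picture viewer there is one more tool, called after "Emit:" by a JSON object that holds its "api" and its "payload", one argument or row to a line. arm_command: Moves the arm, as the interface text tells. Its arguments: {"type":"object","properties":{"increments":{"type":"array","items":{"type":"object","properties":{"dx":{"type":"number"},"dy":{"type":"number"},"dz":{"type":"number"},"wx":{"type":"number"},"wy":{"type":"number"},"wz":{"type":"number"},"grip":{"type":"number"}}}}},"required":["increments"]}

```bash
ls; mkdir -p pics; cat > h.py <<'E'
import numpy as np,cv2
from workcell import monitor,viewer,job
from scipy.spatial.transform import Rotation as R
def shot(n):
    p,d=viewer.camera(n); return p,d
def world(n,d):
    c=viewer.get_calibration(n); f=240/np.tan(np.radians(c['fovy'])/2)
    v,u=np.mgrid[0:480,0:640]
    P=np.stack([(u-c['cx'])/f*d,-(v-c['cy'])/f*d,-d,np.ones_like(d)],-1)
    return (P@np.linalg.inv(c['view']).T)[...,:3]
E
python3 - <<'E'
from h import *
for n in('top','side'):
    p,d=shot(n); cv2.imwrite(f'pics/{n}0.png',p[...,::-1]); np.savez(f'{n}0.npz',p=p,d=d)
    c=viewer.get_calibration(n); print({k:(np.round(v,3).tolist()) for k,v in c.items() if not isinstance(v,str)},c.keys()); print((d==0).mean())
print(monitor.get_obs())
E
```

```text
pics
{'fovy': 50.272, 'cx': 316.645, 'cy': 236.943, 'view': [[-0.027, -0.999, 0.033, -0.021], [0.999, -0.026, 0.038, -0.57], [-0.037, 0.034, 0.999, -0.896], [0.0, 0.0, 0.0, 1.0]]} dict_keys(['fovy', 'cx', 'cy', 'view'])
0.003942057291666667
{'fovy': 53.606, 'cx': 313.008, 'cy': 237.237, 'view': [[0.945, -0.326, -0.016, -0.525], [0.21, 0.572, 0.793, -0.202], [-0.25, -0.753, 0.609, -0.828], [0.0, 0.0, 0.0, 1.0]]} dict_keys(['fovy', 'cx', 'cy', 'view'])
0.0042545572916666665
{'clock': 0.1, 'joint_pos': array([1.21904655e+00, 2.41340161e-01, 3.85069296e-03, 1.33518092e+00,
       1.81009437e-05, 1.57079052e+00]), 'joint_vel': array([-0.00046667, -0.00053137,  0.0025415 , -0.00083042,  0.00049985,
        0.00051159]), 'tau': array([-7.32575063e-04, -3.73137724e+01,  2.53010076e+01,  1.08758686e-02,
       -5.31945568e-05, -1.82676769e-05]), 'eef_pos': array([0.17207167, 0.46885987, 0.23049755]), 'tool_rot': array([ 1.74966670e-01,  9.84573911e-01, -9.20991586e-04, -1.72865363e-04]), 'ft_force': array([ 0.41460063, -0.55694442, -0.65965433]), 'ft_torque': array([-2.27384828e-02, -9.54206026e-05, -2.93285291e-02]), 'grasp_force': 0.0, 'grip_width': 0.08546769120493261}
```

View pics/top0.png

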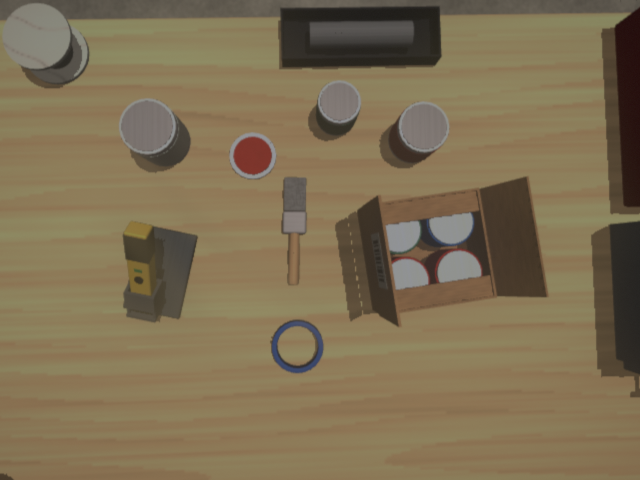

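View pics/side0.png

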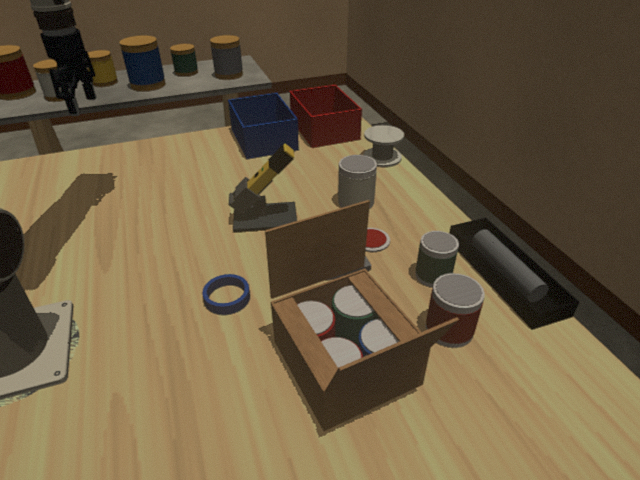

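The top view shows the carton at about (437,250). Its labelled flap is on the left, near upright, and the plain flap on the right leans outward. The cradle is at (160,272), with the yellow scanner pointing up in the image to (140,230). The brush at (294,230), lid at (253,156) and tape at (297,347) lie between them. The side view agrees, with the scanner tail at (285,155).

```bash
python3 - <<'E'
from h import *
np.set_printoptions(precision=4,suppress=True)
T=np.load('top0.npz');S=np.load('side0.npz')
W=world('top',T['d']);V=world('side',S['d'])
print('table z',[W[a,b] for a,b in((420,200),(420,500),(300,230),(150,560))])
print('side table',V[380,150],V[420,560])
allP=np.r_[W.reshape(-1,3),V.reshape(-1,3)]; 
# carton region rim
for nm,A in(('top',W),('side',V)):
    m=(abs(A[...,2]-.1)<.006)&(A[...,0]>.35)&(A[...,0]<.75)&(A[...,1]<-.03)&(A[...,1]>-.4)
    P=A[m]; print(nm,len(P),cv2.minAreaRect(P[:,:2].astype(np.float32)*1000), P[:,2].mean())
# sample flap points
for px in((378,230),(385,290),(372,260),(500,200),(520,240),(530,285),(510,290)): print('top',px,W[px[1],px[0]])
for px in((320,240),(290,280),(355,225),(400,350),(425,335)): print('side',px,V[px[1],px[0]])
# yellow
for nm,A,I in(('top',W,T['p']),('side',V,S['p'])):
    h=cv2.cvtColor(I,cv2.COLOR_RGB2HSV)
    m=(h[...,0]>18)&(h[...,0]<32)&(h[...,1]>190)&(A[...,2]>.04)&(A[...,2]<.3)&(A[...,0]>.3)&(A[...,0]<.8)&(A[...,1]>.15)
    P=A[m]; print(nm,len(P)); 
    if len(P)>10: print(P.min(0),P.max(0),P.mean(0))
    f=(A[...,1]>.15)&(A[...,1]<.5)&(A[...,0]>.35)&(A[...,0]<.7)
    for lo,hi in((.008,.02),(.02,.04)):
        g=f&(A[...,2]>lo)&(A[...,2]<hi)&(h[...,2]<110)&(h[...,1]<80); P=A[g]; print(lo,len(P),cv2.minAreaRect(P[:,:2].astype(np.float32)*1000),P[:,2].mean()) if len(P) else 0
for px in((180,290),(170,310),(185,250),(140,225),(140,232),(145,260),(143,275),(145,300)): print('top',px,W[px[1],px[0]],T['p'][px[1],px[0]])
for px in((285,155),(265,180),(280,215),(245,198)): print('side',px,V[px[1],px[0]],S['p'][px[1],px[0]])
E
```

```text
table z [array([0.2528, 0.1771, 0.0006]), array([ 0.2332, -0.3559,  0.0016]), array([0.4614, 0.1202, 0.0021]), array([ 0.7171, -0.4863,  0.0028])]
side table [ 0.2248 -0.1392  0.0005] [ 0.8032 -0.4196 -0.0016]
top 6419 ((600.6326904296875, -207.58236694335938), (304.02978515625, 198.4838104248047), 6.942078113555908) 0.0996814007538165
side 5534 ((600.628173828125, -208.40310668945312), (304.1456604003906, 198.77952575683594), 6.994439125061035) 0.09884018431824593
top (378, 230) [ 0.5691 -0.1148  0.211 ]
top (385, 290) [ 0.4845 -0.125   0.1923]
top (372, 260) [ 0.5268 -0.1171  0.1269]
top (500, 200) [ 0.6141 -0.3165  0.1398]
top (520, 240) [ 0.551  -0.3344  0.1645]
top (530, 285) [ 0.4841 -0.3438  0.1708]
top (510, 290) [ 0.4746 -0.3297  0.1319]
side (320, 240) [ 0.5284 -0.1217  0.197 ]
side (290, 280) [ 0.4741 -0.1285  0.1347]
side (355, 225) [ 0.5914 -0.1135  0.2047]
side (400, 350) [ 0.5619 -0.3354  0.1632]
side (425, 335) [ 0.5926 -0.3402  0.1855]
top 0
0.008 2509 ((516.865234375, 239.37319946289062), (98.4957275390625, 148.67274475097656), 75.95378875732422) 0.01222638069235201
[... 372 characters left out ...]
.79513549804688), (62.207427978515625, 12.707737922668457), 0.5524510741233826) 0.03142585147062168
top (180, 290) [0.4822 0.2056 0.0114] [85 79 67]
top (170, 310) [0.4481 0.2229 0.0137] [85 79 66]
top (185, 250) [0.5519 0.195  0.0148] [72 70 66]
top (140, 225) [0.5869 0.224  0.1718] [140 115  57]
top (140, 232) [0.5761 0.2202 0.1843] [140 118  59]
top (145, 260) [0.5362 0.2234 0.1522] [70 62 44]
top (143, 275) [0.5135 0.2342 0.1273] [122 101  52]
top (145, 300) [0.4732 0.2403 0.0985] [78 72 60]
side (285, 155) [0.5679 0.2128 0.1744] [30 24 15]
side (265, 180) [0.5216 0.2231 0.1161] [86 72 33]
side (280, 215) [0.5506 0.2251 0.0132] [67 64 55]
side (245, 198) [0.4737 0.2314 0.0745] [54 46 33]
```

```bash
python3 - <<'E'
import cv2,numpy as np
t=cv2.imread('pics/top0.png')
a=cv2.resize(t[200:340,90:220],None,fx=4,fy=4);cv2.imwrite('pics/crad.png',a)
E
```

```text
(no output)
```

View pics/crad.png

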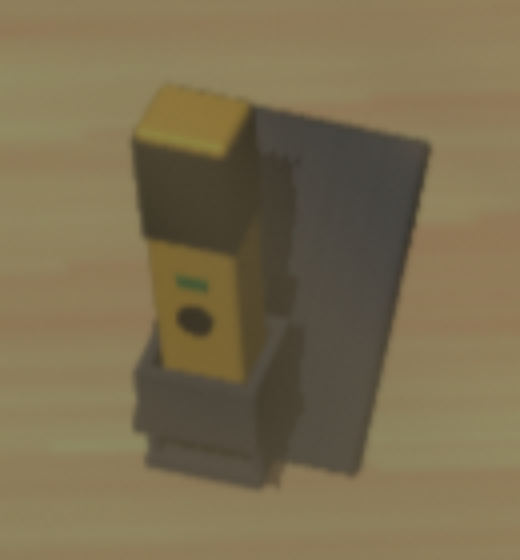

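The crop shows the scanner in its sleeve, with its tail up and towards world +x, at about (195,110). The foot is visible, so I have the cradle pose. Next I'll measure the carton and the flap angles.

```bash
python3 - <<'E'
from h import *
np.set_printoptions(precision=4,suppress=True)
T=np.load('top0.npz');S=np.load('side0.npz')
W=world('top',T['d']);V=world('side',S['d'])
for nm,A in(('top',W),('side',V)):
    m=(abs(A[...,2]-.1)<.006)&(A[...,0]>.4)&(A[...,0]<.66)&(A[...,1]<-.08)&(A[...,1]>-.34)
    # drop red tin: keep largest component
    n,l,s,c=cv2.connectedComponentsWithStats(m.astype(np.uint8)); 
    k=[i for i in range(1,n) if s[i,4]>150]; print(s[k].tolist())
    for i in k: print(nm,s[i,4],cv2.minAreaRect(A[l==i][:,:2].astype(np.float32)*1000))
# flap planes
def plane(P):
    c=P.mean(0);u,s,v=np.linalg.svd(P-c,full_matrices=False);n=v[2];r=abs((P-c)@n);
    Q=P[r<.004];c=Q.mean(0);v=np.linalg.svd(Q-c,full_matrices=False)[2];return Q,c,v[2]
for nm,A in(('top',W),('side',V)):
    for f,lo,hi in(('label',-.15,-.08),('plain',-.42,-.305)):
        m=(A[...,2]>.115)&(A[...,2]<.26)&(A[...,0]>.42)&(A[...,0]<.66)&(A[...,1]>lo)&(A[...,1]<hi)
        if f=='plain': m&=A[...,0]<.65
        Q,c,n=plane(A[m]); n=n if n[1]>0 else -n
        print(nm,f,len(Q),c,'n',n,'maxz',Q[:,2].max(),'x',Q[:,0].min(),Q[:,0].max(),'incl deg',np.degrees(np.arctan2(n[2],np.hypot(n[0],n[1]))),'yaw',np.degrees(np.arctan2(-n[0],n[1])))
        # y of plane at mid x.. hinge at z=.1
        for z in(.1,.2): print('  y at z',z,c[1]-(n[2]*(z-c[2]))/n[1], 'x',c[0])
# scanner top face points, side and top: all points z>.12 near cradle
for nm,A in(('top',W),('side',V)):
    m=(A[...,2]>.09)&(A[...,2]<.25)&(abs(A[...,0]-.52)<.1)&(abs(A[...,1]-.235)<.05); P=A[m]
    c=P.mean(0);v=np.linalg.svd(P-c,full_matrices=False)[2];print(nm,len(P),c,v,P.min(0),P.max(0))
for nm,A in(('top',W),('side',V)):
    m=(A[...,2]>.06)&(A[...,2]<.4);# everything tall near cradle/carton
    m&=(A[...,0]>.2)&(A[...,0]<.9)&(abs(A[...,1])<.5)
    n,l,s,c=cv2.connectedComponentsWithStats(m.astype(np.uint8))
    for i in range(1,n):
        if s[i,4]>150: Q=A[l==i]; print(nm,s[i,:4],Q.min(0),Q.max(0))
E
```

```text
[[382, 187, 118, 126, 5077]]
top 5077 ((541.43701171875, -231.7149658203125), (180.3080291748047, 164.7111053466797), 7.152387619018555)
[[271, 269, 151, 125, 4423]]
side 4423 ((539.8916625976562, -216.12493896484375), (182.2181854248047, 197.12867736816406), 7.5638251304626465)
top label 2439 [ 0.527  -0.1197  0.1969] n [-0.1256  0.9912  0.0426] maxz 0.2490998692457922 x 0.4401006100191829 0.6152613090590298 incl deg 2.4430844188392853 yaw 7.219315388157441
  y at z 0.1 -0.11549611328912934 x 0.5269740859724918
  y at z 0.2 -0.119796780068311 x 0.5269740859724918
top plain 5110 [ 0.5536 -0.3315  0.1585] n [-0.1167  0.9229  0.3669] maxz 0.19671890014618243 x 0.46583971720491735 0.6429041254437953 incl deg 21.52380469950738 yaw 7.208970351716457
  y at z 0.1 -0.3082159935563483 x 0.5535850681204576
  y at z 0.2 -0.34796928983533815 x 0.5535850681204576
side label 6331 [ 0.5237 -0.1224  0.1853] n [-0.1241  0.9918  0.0304] maxz 0.24675613658197793 x 0.439939327014808 0.6156226172271131 incl deg 1.7393551876638815 yaw 7.131203524660008
  y at z 0.1 -0.11983144181178407 x 0.52374313282730
[... 823 characters left out ...]
5  62] [0.7025 0.1844 0.0601] [0.7922 0.2746 0.1153]
top [394 101  55  56] [ 0.6987 -0.2526  0.0605] [ 0.7835 -0.1688  0.1081]
top [361 176 188 151] [ 0.4388 -0.3598  0.0601] [ 0.6429 -0.1058  0.2491]
top [123 221  40 101] [0.4354 0.2075 0.06  ] [0.5933 0.2826 0.1894]
side [365 127  25  18] [0.8535 0.3632 0.0671] [0.8999 0.4694 0.0794]
side [229 144  66  62] [0.4366 0.2063 0.06  ] [0.5938 0.2809 0.1874]
side [339 155  38  38] [0.7025 0.1814 0.0601] [0.7943 0.2755 0.1147]
side [265 200 106  99] [ 0.4398 -0.1361  0.1036] [ 0.6156 -0.107   0.2468]
side [419 231  40  35] [ 0.7511 -0.1139  0.0602] [ 0.8247 -0.0386  0.0941]
side [271 269 214 140] [ 0.4384 -0.3582  0.06  ] [ 0.7845 -0.1076  0.195 ]
```

```bash
cat >> h.py <<'E'
C0=np.array([.540,-.2145,0]);RC=R.from_euler('z',7.2,degrees=True)
K0=np.array([.517,.240,0]);RK=R.from_euler('z',-13.5,degrees=True)
def car(x,y,z): return C0+RC.apply([x,y,z])
def cra(x,y,z): return K0+RK.apply([x,y,z])
DOWN=R.from_matrix([[-1,0,0],[0,1,0],[0,0,-1]])  # tool y = frame y, tool z down
def rows(*ts,Rt=None):
    o=monitor.get_obs();r=R.from_quat(o['tool_rot'])
    print(o['clock'],o['eef_pos'].round(4),'F',o['ft_force'].round(1),o['grip_width'])
    for t in ts:
        w=(r.inv()*Rt).as_rotvec() if Rt is not None else np.zeros(3)
        print(np.round(r.inv().apply(t-o['eef_pos'])*100,1),w.round(3))
E
```

Emit:
{"api": "arm_command", "payload": {
  "increments": [
    {"dz":-5,"grip":0},
    {"dz":-10,"grip":0},
    {"dx":-37.1,"dy":-20.4,"dz":-10,"wz":-0.478,"grip":0},
    {"dx":-37.1,"dy":-20.4,"dz":-10,"wz":-0.478,"grip":0},
    {"dx":-37.1,"dy":-20.4,"dz":-10,"wz":-0.478,"grip":0},
    {"dx":-37.1,"dy":-20.4,"dz":-10,"wz":-0.478,"grip":0},
    {"dx":-37.1,"dy":-20.4,"dz":-10,"wz":-0.478,"grip":0},
    {"dx":-37.1,"dy":-20.4,"dz":-10,"wz":-0.478,"grip":0},
    {"dx":-37.1,"dy":-20.4,"dz":-10,"wz":-0.478,"grip":0},
    {"dx":-37.1,"dy":-20.4,"dz":-10,"wz":-0.478,"grip":0}
  ]
}}

```text
validation failed for argument at $.in...
```

```bash
python3 - <<'E'
from h import *
rows(car(-.02,-.18,.33),car(-.02,-.18,.165),Rt=RC*DOWN)
E
```

```text
0.1 [0.1721 0.4689 0.2305] F [ 0.4 -0.6 -0.7] 0.08546769120493261
[-64.6 -68.4  -9.8] [-0.002 -0.    -0.477]
[-64.6 -68.4   6.7] [-0.002 -0.    -0.477]
```

Emit:
{"api": "arm_command", "payload": {
  "increments": [
    {"dx":0,"dy":0,"dz":-5,"wx":0,"wy":0,"wz":0,"grip":0},
    {"dx":0,"dy":0,"dz":-10,"wx":0,"wy":0,"wz":0,"grip":0}
  ]
}}

```text
clock: 0.3
eef_pos: [0.1715, 0.4673, 0.3296]
tool_rot: [0.175, 0.985, -0.004, -0.001]
ft_force: [0.1, 1.0, 1.8]
grip_width: 0.059
grasp_force: 0.0
```

All seven fields are required in every row.

Emit:
{"api": "arm_command", "payload": {
  "increments": [
    {"dx":-37,"dy":-20,"dz":0,"wx":0,"wy":0,"wz":-0.478,"grip":0},
    {"dx":-37,"dy":-20,"dz":0,"wx":0,"wy":0,"wz":-0.478,"grip":0},
    {"dx":-37,"dy":-20,"dz":0,"wx":0,"wy":0,"wz":-0.478,"grip":0},
    {"dx":-37,"dy":-20,"dz":0,"wx":0,"wy":0,"wz":-0.478,"grip":0},
    {"dx":-37,"dy":-20,"dz":0,"wx":0,"wy":0,"wz":-0.478,"grip":0},
    {"dx":-37,"dy":-20,"dz":0,"wx":0,"wy":0,"wz":-0.478,"grip":0},
    {"dx":-37,"dy":-20,"dz":0,"wx":0,"wy":0,"wz":-0.478,"grip":0},
    {"dx":-37,"dy":-20,"dz":0,"wx":0,"wy":0,"wz":-0.478,"grip":0},
    {"dx":-37,"dy":-20,"dz":0,"wx":0,"wy":0,"wz":-0.478,"grip":0},
    {"dx":-37,"dy":-20,"dz":0,"wx":0,"wy":0,"wz":-0.478,"grip":0}
  ]
}}

```text
clock: 1.3
eef_pos: [0.4529, 0.1507, 0.3302]
tool_rot: [-0.06, 0.998, -0.001, -0.0]
ft_force: [0.3, 1.0, 0.1]
grip_width: -0.0002
grasp_force: 0.0
```

```bash
python3 - <<'E'
from h import *
rows(car(-.02,-.18,.33),car(-.02,-.18,.165),Rt=RC*DOWN)
E
```

```text
1.3 [0.4529 0.1507 0.3302] F [0.3 1.  0.1] -0.0001739928290380822
[ -2.4 -55.3   0.1] [-0.001 -0.001 -0.006]
[ -2.4 -55.3  16.6] [-0.001 -0.001 -0.006]
```

Emit:
{"api": "arm_command", "payload": {
  "increments": [
    {"dx":-2.4,"dy":-55.3,"dz":0,"wx":0,"wy":0,"wz":-0.006,"grip":0},
    {"dx":-2.4,"dy":-55.3,"dz":0,"wx":0,"wy":0,"wz":-0.006,"grip":0},
    {"dx":-2.4,"dy":-55.3,"dz":0,"wx":0,"wy":0,"wz":-0.006,"grip":0},
    {"dx":-2.4,"dy":-55.3,"dz":0,"wx":0,"wy":0,"wz":-0.006,"grip":0},
    {"dx":-2.4,"dy":-55.3,"dz":0,"wx":0,"wy":0,"wz":-0.006,"grip":0},
    {"dx":-2.4,"dy":-55.3,"dz":0,"wx":0,"wy":0,"wz":-0.006,"grip":0},
    {"dx":-2.4,"dy":-55.3,"dz":0,"wx":0,"wy":0,"wz":-0.006,"grip":0},
    {"dx":-2.4,"dy":-55.3,"dz":0,"wx":0,"wy":0,"wz":-0.006,"grip":0},
    {"dx":-2.4,"dy":-55.3,"dz":0,"wx":0,"wy":0,"wz":-0.006,"grip":0},
    {"dx":-2.4,"dy":-55.3,"dz":0,"wx":0,"wy":0,"wz":-0.006,"grip":0}
  ]
}}

```text
clock: 2.3
eef_pos: [0.5353, -0.3395, 0.3311]
tool_rot: [-0.066, 0.998, 0.0, -0.0]
ft_force: [0.9, 0.6, 0.4]
grip_width: -0.0
grasp_force: 0.0
```

```bash
python3 - <<'E'
from h import *
rows(car(-.02,-.18,.165),Rt=RC*DOWN)
E
```

```text
2.3 [ 0.5353 -0.3395  0.3311] F [0.9 0.6 0.4] -1.7743232452535255e-06
[ 0.  -5.7 16.6] [ 0.001 -0.     0.007]
```

Emit:
{"api": "arm_command", "payload": {
  "increments": [
    {"dx":0,"dy":-5.7,"dz":0,"wx":0,"wy":0,"wz":0,"grip":0},
    {"dx":0,"dy":-5.7,"dz":0,"wx":0,"wy":0,"wz":0,"grip":0},
    {"dx":0,"dy":-5.7,"dz":5,"wx":0,"wy":0,"wz":0,"grip":0},
    {"dx":0,"dy":-5.7,"dz":10,"wx":0,"wy":0,"wz":0,"grip":0},
    {"dx":0,"dy":-5.7,"dz":14,"wx":0,"wy":0,"wz":0,"grip":0},
    {"dx":0,"dy":-5.7,"dz":16.6,"wx":0,"wy":0,"wz":0,"grip":0},
    {"dx":0,"dy":-5.7,"dz":16.6,"wx":0,"wy":0,"wz":0,"grip":0}
  ]
}}

```text
clock: 3.0
eef_pos: [0.5401, -0.3915, 0.1598]
tool_rot: [-0.067, 0.998, 0.004, -0.004]
ft_force: [-0.3, 0.4, -0.1]
grip_width: 0.0001
grasp_force: 0.0
```

```bash
python3 - <<'E'
from h import *
o=monitor.get_obs();p=o['eef_pos'];print(RC.inv().apply(p-C0),o['ft_force'],o['joint_pos'])
E
```

```text
[-0.0220374  -0.17561776  0.15975999] [-0.27584192  0.40974615 -0.1326621 ] [-6.27376394e-01  6.23008344e-01  4.05403543e-01  1.36461017e+00
  4.47819848e-04 -7.61023874e-01]
```

Emit:
{"api": "arm_command", "payload": {
  "increments": [
    {"dx":0,"dy":2,"dz":0,"wx":0,"wy":0,"wz":0,"grip":0},
    {"dx":0,"dy":4,"dz":0,"wx":0,"wy":0,"wz":0,"grip":0},
    {"dx":0,"dy":5.5,"dz":0,"wx":0,"wy":0,"wz":0,"grip":0},
    {"dx":0,"dy":7,"dz":0,"wx":0,"wy":0,"wz":0,"grip":0},
    {"dx":0,"dy":8.7,"dz":0.2,"wx":0,"wy":0,"wz":0,"grip":0},
    {"dx":0,"dy":10.2,"dz":0.9,"wx":0,"wy":0,"wz":0,"grip":0},
    {"dx":0,"dy":11.6,"dz":1.9,"wx":0,"wy":0,"wz":0,"grip":0},
    {"dx":0,"dy":12.6,"dz":3.2,"wx":0,"wy":0,"wz":0,"grip":0},
    {"dx":0,"dy":12.6,"dz":3.2,"wx":0,"wy":0,"wz":0,"grip":0}
  ]
}}

```text
clock: 3.9
eef_pos: [0.5264, -0.2684, 0.1344]
tool_rot: [-0.067, 0.998, 0.0, 0.0]
ft_force: [-0.1, 0.4, -1.2]
grip_width: -0.0002
grasp_force: 0.0
```

```bash
python3 - <<'E'
from h import *
o=monitor.get_obs();p=o['eef_pos'];print(RC.inv().apply(p-C0),o['ft_force'],o['joint_pos'])
p,d=shot('side');q,_=shot('top');cv2.imwrite('pics/f1.png',np.hstack([p[180:440,180:500],q[140:400,320:640]])[...,::-1])
E
```

```text
[-0.02027014 -0.05172183  0.13444706] [-0.13468682  0.40149575 -1.21720091] [-4.71729748e-01  4.74031327e-01  8.71715306e-02  1.18354576e+00
  5.01967546e-04 -6.06528810e-01]
```

View pics/f1.png

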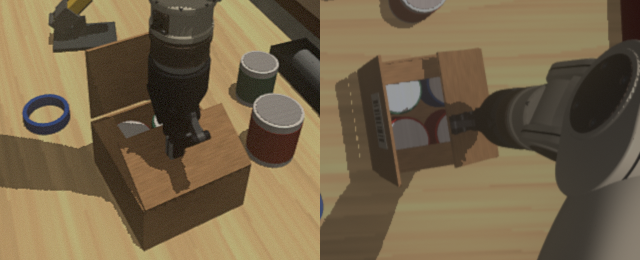

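The plain flap is following the fingers and leaning over the box, at about (200,140) in the left half. I'll press it flat.

Emit:
{"api": "arm_command", "payload": {
  "increments": [
    {"dx":0,"dy":0.5,"dz":1.2,"wx":0,"wy":0,"wz":0,"grip":0},
    {"dx":0,"dy":0.8,"dz":2.2,"wx":0,"wy":0,"wz":0,"grip":0},
    {"dx":0,"dy":0.8,"dz":3.1,"wx":0,"wy":0,"wz":0,"grip":0},
    {"dx":0,"dy":0.8,"dz":3.3,"wx":0,"wy":0,"wz":0,"grip":0},
    {"dx":0,"dy":0.8,"dz":3.3,"wx":0,"wy":0,"wz":0,"grip":0},
    {"dx":0,"dy":0.8,"dz":3.3,"wx":0,"wy":0,"wz":0,"grip":0}
  ]
}}

```text
clock: 4.6
eef_pos: [0.5259, -0.2625, 0.1038]
tool_rot: [-0.066, 0.998, -0.0, 0.002]
ft_force: [-3.3, 4.8, 17.2]
grip_width: -0.0003
grasp_force: 8.7
```

Emit:
{"api": "arm_command", "payload": {
  "increments": [
    {"dx":0,"dy":0,"dz":-2,"wx":0,"wy":0,"wz":0,"grip":0},
    {"dx":0,"dy":0,"dz":-7,"wx":0,"wy":0,"wz":0,"grip":0},
    {"dx":0,"dy":0,"dz":-12,"wx":0,"wy":0,"wz":0,"grip":0},
    {"dx":0,"dy":0,"dz":-17,"wx":0,"wy":0,"wz":0,"grip":0},
    {"dx":0,"dy":0,"dz":-22,"wx":0,"wy":0,"wz":0,"grip":0},
    {"dx":0,"dy":0,"dz":-23,"wx":0,"wy":0,"wz":0,"grip":0},
    {"dx":0,"dy":0,"dz":-23,"wx":0,"wy":0,"wz":0,"grip":0}
  ]
}}

```text
clock: 5.3
eef_pos: [0.5259, -0.2633, 0.3327]
tool_rot: [-0.066, 0.998, -0.001, 0.002]
ft_force: [0.7, -0.3, -0.2]
grip_width: 0.0001
grasp_force: 0.0
```

```bash
python3 - <<'E'
from h import *
np.set_printoptions(precision=4,suppress=True)
rows(car(-.02,.16,.33),car(-.02,.16,.20),Rt=RC*DOWN)
p,d=shot('side');V=world('side',d);L=RC.inv().apply((V-C0).reshape(-1,3)).reshape(V.shape)
for y in(-.08,-.05,-.02,0.0):
    m=(abs(L[...,1]-y)<.006)&(abs(L[...,0])<.07)&(L[...,2]>.03)&(L[...,2]<.2);print(y,np.median(L[m][:,2]) if m.any() else None,m.sum())
E
```

```text
5.3 [ 0.5259 -0.2633  0.3327] F [ 0.7 -0.3 -0.2] 0.0001469140136034694
[-0.1 20.7  0.2] [-0.003  0.004  0.006]
[-0.1 20.7 13.2] [-0.003  0.004  0.006]
-0.08 0.10413747102390108 662
-0.05 0.10418141124850244 611
-0.02 0.1039546100514338 554
0.0 0.10408948705070531 520
```

Emit:
{"api": "arm_command", "payload": {
  "increments": [
    {"dx":0,"dy":5,"dz":0,"wx":0,"wy":0,"wz":0,"grip":0},
    {"dx":0,"dy":10,"dz":0,"wx":0,"wy":0,"wz":0,"grip":0},
    {"dx":0,"dy":15,"dz":0,"wx":0,"wy":0,"wz":0,"grip":0},
    {"dx":0,"dy":20,"dz":0,"wx":0,"wy":0,"wz":0,"grip":0},
    {"dx":0,"dy":20.7,"dz":0,"wx":0,"wy":0,"wz":0,"grip":0},
    {"dx":0,"dy":20.7,"dz":4,"wx":0,"wy":0,"wz":0,"grip":0},
    {"dx":0,"dy":20.7,"dz":9,"wx":0,"wy":0,"wz":0,"grip":0},
    {"dx":0,"dy":20.7,"dz":13,"wx":0,"wy":0,"wz":0,"grip":0},
    {"dx":0,"dy":20.7,"dz":13,"wx":0,"wy":0,"wz":0,"grip":0}
  ]
}}

```text
clock: 6.25
eef_pos: [0.4911, -0.057, 0.192]
tool_rot: [-0.066, 0.998, 0.001, -0.009]
ft_force: [-1.3, 0.4, -0.2]
grip_width: 0.0002
grasp_force: 0.0
```

Emit:
{"api": "arm_command", "payload": {
  "increments": [
    {"dx":0,"dy":-2.5,"dz":0,"wx":0,"wy":0,"wz":0,"grip":0},
    {"dx":0,"dy":-4.2,"dz":0,"wx":0,"wy":0,"wz":0,"grip":0},
    {"dx":0,"dy":-6,"dz":0,"wx":0,"wy":0,"wz":0,"grip":0},
    {"dx":0,"dy":-7.6,"dz":0,"wx":0,"wy":0,"wz":0,"grip":0},
    {"dx":0,"dy":-9,"dz":0.4,"wx":0,"wy":0,"wz":0,"grip":0},
    {"dx":0,"dy":-10.2,"dz":0.9,"wx":0,"wy":0,"wz":0,"grip":0},
    {"dx":0,"dy":-12.1,"dz":2.4,"wx":0,"wy":0,"wz":0,"grip":0},
    {"dx":0,"dy":-13.6,"dz":4.5,"wx":0,"wy":0,"wz":0,"grip":0},
    {"dx":0,"dy":-14.3,"dz":5.8,"wx":0,"wy":0,"wz":0,"grip":0},
    {"dx":0,"dy":-14.6,"dz":6.9,"wx":0,"wy":0,"wz":0,"grip":0}
  ]
}}

```text
clock: 7.25
eef_pos: [0.5165, -0.2026, 0.13]
tool_rot: [-0.066, 0.998, 0.0, -0.001]
ft_force: [-0.2, 0.3, 1.5]
grip_width: 0.0003
grasp_force: 0.3
```

```bash
python3 - <<'E'
from h import *
o=monitor.get_obs();p=o['eef_pos'];print(RC.inv().apply(p-C0),o['ft_force'],o['joint_pos'])
E
```

```text
[-0.02180899  0.01475897  0.13004511] [-0.20393467  0.33032012  1.51154404] [-3.73705037e-01  4.11104492e-01 -2.46446637e-02  1.13631193e+00
 -1.52113204e-04 -5.04946557e-01]
```

Emit:
{"api": "arm_command", "payload": {
  "increments": [
    {"dx":0,"dy":-0.4,"dz":1.2,"wx":0,"wy":0,"wz":0,"grip":0},
    {"dx":0,"dy":-0.4,"dz":2.2,"wx":0,"wy":0,"wz":0,"grip":0},
    {"dx":0,"dy":-0.4,"dz":2.7,"wx":0,"wy":0,"wz":0,"grip":0},
    {"dx":0,"dy":-0.4,"dz":2.7,"wx":0,"wy":0,"wz":0,"grip":0},
    {"dx":0,"dy":-0.4,"dz":2.7,"wx":0,"wy":0,"wz":0,"grip":0}
  ]
}}

```text
clock: 7.75
eef_pos: [0.5176, -0.206, 0.1086]
tool_rot: [-0.066, 0.998, -0.001, 0.001]
ft_force: [-8.1, 1.9, 22.5]
grip_width: -0.0002
grasp_force: 11.3
```

Emit:
{"api": "arm_command", "payload": {
  "increments": [
    {"dx":0,"dy":0,"dz":-2,"wx":0,"wy":0,"wz":0,"grip":0},
    {"dx":0,"dy":0,"dz":-7,"wx":0,"wy":0,"wz":0,"grip":0},
    {"dx":0,"dy":0,"dz":-12,"wx":0,"wy":0,"wz":0,"grip":8.5},
    {"dx":0,"dy":0,"dz":-17,"wx":0,"wy":0,"wz":0,"grip":8.5},
    {"dx":0,"dy":0,"dz":-22,"wx":0,"wy":0,"wz":0,"grip":8.5},
    {"dx":0,"dy":0,"dz":-23,"wx":0,"wy":0,"wz":0,"grip":8.5},
    {"dx":0,"dy":0,"dz":-23,"wx":0,"wy":0,"wz":0,"grip":8.5}
  ]
}}

```text
clock: 8.45
eef_pos: [0.5187, -0.2058, 0.3369]
tool_rot: [-0.066, 0.998, -0.001, 0.003]
ft_force: [0.8, -0.5, -1.7]
grip_width: 0.0726
grasp_force: 0.0
```

```bash
python3 - <<'E'
from h import *
np.set_printoptions(precision=4,suppress=True)
p,d=shot('side');V=world('side',d);L=RC.inv().apply((V-C0).reshape(-1,3)).reshape(V.shape)
for y in(-.08,-.03,.02,.05,.08):
    m=(abs(L[...,1]-y)<.006)&(abs(L[...,0])<.07)&(L[...,2]>.03)&(L[...,2]<.2);print(y,np.median(L[m][:,2]) if m.any() else None,m.sum())
# label centre: bright/white pixels? find low-saturation on the flap
h=cv2.cvtColor(p,cv2.COLOR_RGB2HSV)
m=(abs(L[...,0])<.085)&(abs(L[...,1])<.09)&(abs(L[...,2]-.108)<.008)&(h[...,1]<70)
P=L[m];print(m.sum(),cv2.minAreaRect(P[:,:2].astype(np.float32)*1000) if m.sum()>20 else 0)
# scanner re-measure in cradle frame, from both
q,e=shot('top');W=world('top',e)
for A in(V,W):
    B=RK.inv().apply((A-K0).reshape(-1,3)); m=(B[:,2]>.1)&(B[:,2]<.25)&(abs(B[:,0])<.1)&(abs(B[:,1])<.06);P=B[m]
    s=(P[:,0]+.07+P[:,2]-.05)/2**.5; k=(s>.1)&(s<.175); print('scanner y range',np.percentile(P[k,1],[1,50,99]),'slope',np.polyfit(s[k],P[k,1],1), 'max s',s.max(), 'normal',np.percentile(((P[:,2]-.05)-(P[:,0]+.07))[k]/2**.5,[2,98]))
G=cra(-.07,0,.05)+RK.apply([.7071,0,.7071])*.13
t=G-np.array([0,0,.019])
rows(t+[0,0,.15],t,Rt=RK*DOWN); print(G)
E
```

```text
-0.08 0.10407736974116155 672
-0.03 0.10912988343474816 585
0.02 0.10984114245779497 492
0.05 0.10943637938619954 436
0.08 0.10919221989095973 411
1231 ((-0.6727104187011719, 21.92928123474121), (61.825843811035156, 79.5836410522461), 89.81465911865234)
scanner y range [-0.0181 -0.0137  0.016 ] slope [-0.0091 -0.0085] max s 0.18931791387545333 normal [-0.021   0.0078]
scanner y range [-0.0165 -0.0046  0.0179] slope [ 0.0084 -0.0044] max s 0.19072967283692155 normal [-0.0181  0.0089]
8.55 [ 0.5172 -0.2053  0.3327] F [-0.1 -0.7 -0. ] 0.08462149662032696
[-7.9 43.3  6. ] [ 0.001 -0.002  0.368]
[-8.  43.3 21. ] [ 0.001 -0.002  0.368]
[0.5383 0.2349 0.1419]
```

Both flaps are flat, and the label centre measures within about 2 mm of expected. The scanner sits about 1 cm further along +x than nominal, so I've allowed for that. Moving to just above it.

Emit:
{"api": "arm_command", "payload": {
  "increments": [
    {"dx":-8.8,"dy":42.9,"dz":0,"wx":0,"wy":0,"wz":0.368,"grip":8.5},
    {"dx":-8.8,"dy":42.9,"dz":0,"wx":0,"wy":0,"wz":0.368,"grip":8.5},
    {"dx":-8.8,"dy":42.9,"dz":0,"wx":0,"wy":0,"wz":0.368,"grip":8.5},
    {"dx":-8.8,"dy":42.9,"dz":0,"wx":0,"wy":0,"wz":0.368,"grip":8.5},
    {"dx":-8.8,"dy":42.9,"dz":0,"wx":0,"wy":0,"wz":0.368,"grip":8.5},
    {"dx":-8.8,"dy":42.9,"dz":0,"wx":0,"wy":0,"wz":0.368,"grip":8.5},
    {"dx":-8.8,"dy":42.9,"dz":0,"wx":0,"wy":0,"wz":0.368,"grip":8.5},
    {"dx":-8.8,"dy":42.9,"dz":0,"wx":0,"wy":0,"wz":0.368,"grip":8.5},
    {"dx":-8.8,"dy":42.9,"dz":0,"wx":0,"wy":0,"wz":0.368,"grip":8.5},
    {"dx":-8.8,"dy":42.9,"dz":5.7,"wx":0,"wy":0,"wz":0.368,"grip":8.5}
  ]
}}

```text
clock: 9.55
eef_pos: [0.5517, 0.2389, 0.2885]
tool_rot: [0.114, 0.993, 0.004, 0.006]
ft_force: [1.5, -0.0, 1.1]
grip_width: 0.0849
grasp_force: 0.0
```

Emit:
{"api": "arm_command", "payload": {
  "increments": [
    {"dx":0,"dy":0,"dz":0,"wx":0,"wy":0,"wz":0,"grip":8.5},
    {"dx":0,"dy":0,"dz":0,"wx":0,"wy":0,"wz":0,"grip":8.5}
  ]
}}

```text
clock: 9.75
eef_pos: [0.5462, 0.2303, 0.2809]
tool_rot: [0.117, 0.993, -0.002, -0.004]
ft_force: [0.1, -0.4, 1.8]
grip_width: 0.0851
grasp_force: 0.0
```

```bash
python3 - <<'E'
from h import *
G=cra(-.07,0,.05)+RK.apply([.7071,0,.7071])*.13+RK.apply([.01,0,.003])
t=G-np.array([0,0,.019])
rows(t+[0,0,.15],t,Rt=RK*DOWN); print(G)
p,d=shot('side');cv2.imwrite('pics/g.png',cv2.resize(p[20:260,130:450],None,fx=2,fy=2)[...,::-1])
E
```

```text
9.75 [0.5462 0.2303 0.2809] F [ 0.1 -0.4  1.8] 0.08510067739175078
[-0.1  0.3  0.5] [-0.005 -0.007  0.   ]
[-0.2  0.3 15.5] [-0.005 -0.007  0.   ]
[0.54804096 0.23254772 0.144923  ]
```

View pics/g.png

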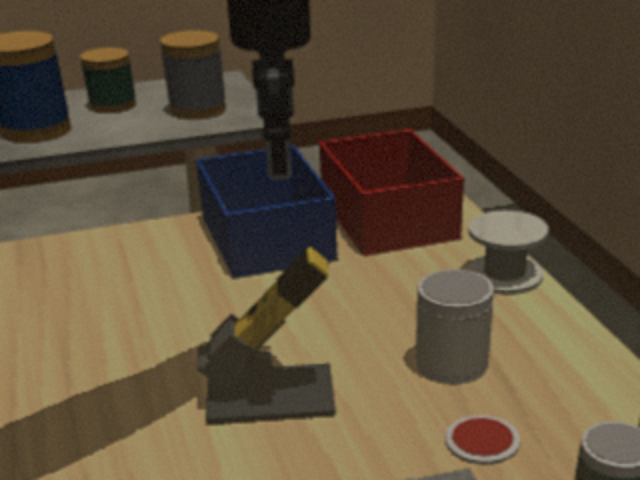

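The gripper is above the scanner and lined up, with nothing in the way of the descent. I'll descend and grip.

Emit:
{"api": "arm_command", "payload": {
  "increments": [
    {"dx":0,"dy":0.2,"dz":5,"wx":0,"wy":0,"wz":0,"grip":8.5},
    {"dx":0,"dy":0.2,"dz":10,"wx":0,"wy":0,"wz":0,"grip":8.5},
    {"dx":0,"dy":0.2,"dz":13,"wx":0,"wy":0,"wz":0,"grip":8.5},
    {"dx":0,"dy":0.2,"dz":15.3,"wx":0,"wy":0,"wz":0,"grip":8.5},
    {"dx":0,"dy":0.2,"dz":15.3,"wx":0,"wy":0,"wz":0,"grip":8.5},
    {"dx":0,"dy":0.2,"dz":15.3,"wx":0,"wy":0,"wz":0,"grip":5},
    {"dx":0,"dy":0.2,"dz":15.3,"wx":0,"wy":0,"wz":0,"grip":3},
    {"dx":0,"dy":0.2,"dz":15.3,"wx":0,"wy":0,"wz":0,"grip":2},
    {"dx":0,"dy":0.2,"dz":15.3,"wx":0,"wy":0,"wz":0,"grip":2},
    {"dx":0,"dy":0.2,"dz":15.3,"wx":0,"wy":0,"wz":0,"grip":2}
  ]
}}

```text
clock: 10.8
eef_pos: [0.5501, 0.2336, 0.1336]
tool_rot: [0.118, 0.993, 0.001, 0.002]
ft_force: [0.4, -0.4, 5.7]
grip_width: 0.0331
grasp_force: 59.9
```

```bash
python3 - <<'E'
from h import *
o=monitor.get_obs();print(o['eef_pos'],o['ft_force'],o['ft_torque'],o['grip_width'],o['grasp_force'])
p,d=shot('side');cv2.imwrite('pics/g2.png',cv2.resize(p[60:260,130:400],None,fx=2.5,fy=2.5)[...,::-1])
E
```

```text
[0.55011292 0.23361726 0.13364163] [ 0.41190981 -0.38230438  5.67406397] [-0.0062882   0.03545528 -0.02104798] 0.03311059131909487 59.90425407886505
```

View pics/g2.png

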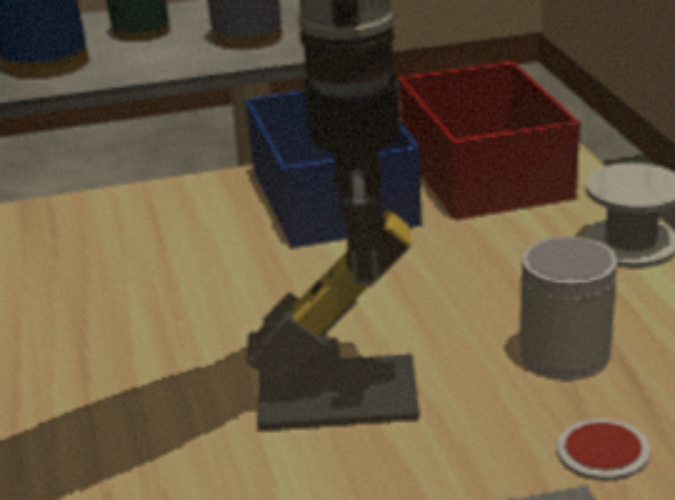

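The scanner is gripped across its width near the tail, at about (370,250), with 60 N. I'll draw it out along its axis.

Emit:
{"api": "arm_command", "payload": {
  "increments": [
    {"dx":-0.5,"dy":0,"dz":-0.5,"wx":0,"wy":0,"wz":0,"grip":2},
    {"dx":-1.2,"dy":0,"dz":-1.2,"wx":0,"wy":0,"wz":0,"grip":2},
    {"dx":-2.2,"dy":0,"dz":-2.2,"wx":0,"wy":0,"wz":0,"grip":2},
    {"dx":-3.2,"dy":0,"dz":-3.2,"wx":0,"wy":0,"wz":0,"grip":2},
    {"dx":-4.2,"dy":0,"dz":-4.2,"wx":0,"wy":0,"wz":0,"grip":2},
    {"dx":-5.2,"dy":0,"dz":-5.2,"wx":0,"wy":0,"wz":0,"grip":2},
    {"dx":-6.2,"dy":0,"dz":-6.2,"wx":0,"wy":0,"wz":0,"grip":2},
    {"dx":-7.2,"dy":0,"dz":-7.2,"wx":0,"wy":0,"wz":0,"grip":2},
    {"dx":-8.2,"dy":0,"dz":-8.2,"wx":0,"wy":0,"wz":0,"grip":2},
    {"dx":-8.5,"dy":0,"dz":-8.5,"wx":0,"wy":0,"wz":0,"grip":2}
  ]
}}

```text
clock: 11.85
eef_pos: [0.6329, 0.2125, 0.2173]
tool_rot: [0.118, 0.993, 0.0, 0.001]
ft_force: [0.8, -0.4, -1.1]
grip_width: 0.0331
grasp_force: 59.9
```

Emit:
{"api": "arm_command", "payload": {
  "increments": [
    {"dx":0,"dy":0,"dz":-3,"wx":0,"wy":0,"wz":0,"grip":2},
    {"dx":0,"dy":0,"dz":-6,"wx":0,"wy":0,"wz":0,"grip":2},
    {"dx":0,"dy":0,"dz":-9,"wx":0,"wy":0,"wz":0,"grip":2},
    {"dx":0,"dy":0,"dz":-12,"wx":0,"wy":0,"wz":0,"grip":2},
    {"dx":0,"dy":0,"dz":-12,"wx":0,"wy":0,"wz":0,"grip":2}
  ]
}}

```text
clock: 12.35
eef_pos: [0.6325, 0.2134, 0.3414]
tool_rot: [0.118, 0.993, 0.002, 0.004]
ft_force: [0.3, 0.4, -1.3]
grip_width: 0.0334
grasp_force: 60.2
```

```bash
cat >> h.py <<'E'
def scan_axis(c):
    """axis & extents of scanner: points within 16 cm of c (grasp) excluding the gripper by colour"""
    out=[]
    for n in('top','side'):
        p,d=shot(n);A=world(n,d);h=cv2.cvtColor(p,cv2.COLOR_RGB2HSV)
        m=(np.linalg.norm(A-c,axis=-1)<.16)&(h[...,0]>16)&(h[...,0]<34)&(h[...,1]>110)&(h[...,2]>50)
        out.append(A[m])
    return out
E
python3 - <<'E'
from h import *
np.set_printoptions(precision=4,suppress=True)
o=monitor.get_obs();r=R.from_quat(o['tool_rot']);c=o['eef_pos']-r.apply([0,0,.019]);print(o['eef_pos'],o['ft_force'],o['grip_width'],o['grasp_force'])
for P in scan_axis(c):
    print(len(P),P.mean(0) if len(P) else 0)
    if len(P)>10: print(np.linalg.svd(P-P.mean(0),full_matrices=False)[2][0], P.min(0),P.max(0))
Rt=R.from_rotvec([0,0,np.radians(-16)])*R.from_rotvec([0,-np.pi/4,0])*DOWN
w=(RK*DOWN).inv()*Rt;print(w.as_rotvec())
p,d=shot('side');cv2.imwrite('pics/h.png',p[0:300,100:500][...,::-1])
E
```

```text
[0.6325 0.2134 0.3414] [ 0.2793  0.3578 -1.3284] 0.03341329701182091 60.18134593963623
2846 [0.5955 0.2155 0.3282]
[-0.6962  0.19   -0.6922] [0.5309 0.1742 0.2628] [0.6753 0.2499 0.4754]
972 [0.5909 0.2095 0.3157]
[-0.6765  0.1584 -0.7192] [0.5377 0.1503 0.2594] [0.6752 0.2505 0.472 ]
[ 0.0171 -0.7853  0.0414]
```

View pics/h.png

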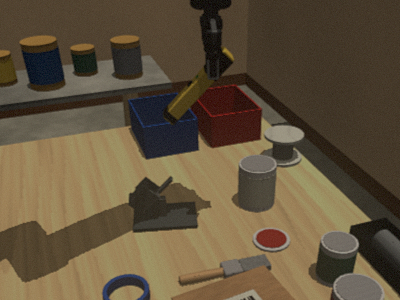

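The scanner is clear of the cradle and held at 45° (nose (170,120), tail (230,55)). I'll turn it upright in place, then carry it over.

```bash
python3 - <<'E'
from h import *
Rt=R.from_rotvec([0,0,np.radians(-17)])*R.from_rotvec([0,-np.pi/4,0])*DOWN
print(Rt.as_matrix().round(2))
g=car(0,.021,.189+.13+.05); t=g+Rt.apply([0,0,.019])
rows(np.array([.60,.21,.38])+Rt.apply([0,0,.019]),t,Rt=Rt)
E
```

```text
[[-0.68  0.29  0.68]
 [ 0.21  0.96 -0.21]
 [-0.71  0.   -0.71]]
12.5 [0.6311 0.213  0.3349] F [ 0.5 -0.5 -2.9] 0.03310094738191051
[ 1.6 -1.1 -3.2] [ 0.023 -0.787  0.058]
[ -1.7 -41.8  -2. ] [ 0.023 -0.787  0.058]
```

Emit:
{"api": "arm_command", "payload": {
  "increments": [
    {"dx":0.3,"dy":0,"dz":-0.6,"wx":0,"wy":-0.13,"wz":0.01,"grip":2},
    {"dx":0.6,"dy":0,"dz":-1.2,"wx":0.01,"wy":-0.26,"wz":0.02,"grip":2},
    {"dx":0.9,"dy":-0.5,"dz":-1.8,"wx":0.01,"wy":-0.39,"wz":0.03,"grip":2},
    {"dx":1.2,"dy":-1,"dz":-2.4,"wx":0.015,"wy":-0.52,"wz":0.04,"grip":2},
    {"dx":1.5,"dy":-1,"dz":-3,"wx":0.02,"wy":-0.65,"wz":0.05,"grip":2},
    {"dx":1.6,"dy":-1.1,"dz":-3.2,"wx":0.023,"wy":-0.787,"wz":0.058,"grip":2},
    {"dx":1.6,"dy":-1.1,"dz":-3.2,"wx":0.023,"wy":-0.787,"wz":0.058,"grip":2},
    {"dx":1.6,"dy":-1.1,"dz":-3.2,"wx":0.023,"wy":-0.787,"wz":0.058,"grip":2}
  ]
}}

```text
clock: 13.3
eef_pos: [0.6117, 0.206, 0.3659]
tool_rot: [0.135, 0.915, -0.057, 0.377]
ft_force: [0.4, 0.1, -0.4]
grip_width: 0.0334
grasp_force: 60.1
```

```bash
python3 - <<'E'
from h import *
Rt=R.from_rotvec([0,0,np.radians(-17)])*R.from_rotvec([0,-np.pi/4,0])*DOWN
g=car(0,.021,.189+.13+.05); t=g+Rt.apply([0,0,.019])
rows(t,Rt=Rt); print(monitor.get_obs()['joint_pos'])
E
```

```text
13.3 [0.6117 0.206  0.3659] F [ 0.4  0.1 -0.4] 0.0333796665087799
[ -3.4 -40.4   4.9] [-0.001 -0.004  0.003]
[ 0.58326581  0.09665808 -0.08991919  0.82068016 -0.57451485  0.70680057]
```

Emit:
{"api": "arm_command", "payload": {
  "increments": [
    {"dx":-0.2,"dy":-2,"dz":0.2,"wx":0,"wy":0,"wz":0,"grip":2},
    {"dx":-0.5,"dy":-6,"dz":0.7,"wx":0,"wy":0,"wz":0,"grip":2},
    {"dx":-0.9,"dy":-11,"dz":1.3,"wx":0,"wy":0,"wz":0,"grip":2},
    {"dx":-1.3,"dy":-16,"dz":1.9,"wx":0,"wy":0,"wz":0,"grip":2},
    {"dx":-1.7,"dy":-21,"dz":2.5,"wx":0,"wy":0,"wz":0,"grip":2},
    {"dx":-2.2,"dy":-26,"dz":3.1,"wx":0,"wy":0,"wz":0,"grip":2},
    {"dx":-2.6,"dy":-31,"dz":3.8,"wx":0,"wy":0,"wz":0,"grip":2},
    {"dx":-3,"dy":-36,"dz":4.4,"wx":0,"wy":0,"wz":0,"grip":2},
    {"dx":-3.3,"dy":-39,"dz":4.7,"wx":0,"wy":0,"wz":0,"grip":2},
    {"dx":-3.4,"dy":-40.4,"dz":4.9,"wx":0,"wy":0,"wz":0,"grip":2}
  ]
}}

```text
clock: 14.3
eef_pos: [0.5522, -0.2032, 0.3613]
tool_rot: [0.14, 0.912, -0.058, 0.381]
ft_force: [-0.8, 0.6, -1.1]
grip_width: 0.0333
grasp_force: 60.4
```

Emit:
{"api": "arm_command", "payload": {
  "increments": [
    {"dx":0,"dy":0,"dz":0,"wx":0,"wy":0,"wz":0,"grip":2},
    {"dx":0,"dy":0,"dz":0,"wx":0,"wy":0,"wz":0,"grip":2},
    {"dx":0,"dy":0,"dz":0,"wx":0,"wy":0,"wz":0,"grip":2}
  ]
}}

```text
clock: 14.6
eef_pos: [0.5522, -0.1974, 0.3586]
tool_rot: [0.136, 0.913, -0.056, 0.38]
ft_force: [0.9, 0.2, -1.9]
grip_width: 0.0332
grasp_force: 60.4
```

```bash
python3 - <<'E'
from h import *
np.set_printoptions(precision=4,suppress=True)
Rt=R.from_rotvec([0,0,np.radians(-17)])*R.from_rotvec([0,-np.pi/4,0])*DOWN
lab=car(0,.021,.109);g=car(0,.021,.189+.13); t=g+Rt.apply([0,0,.019])
rows(t,Rt=Rt)
o=monitor.get_obs();r=R.from_quat(o['tool_rot']);c=o['eef_pos']-r.apply([0,0,.019]);print('grasp-label',c-lab)
for n in('top','side'):
    p,d=shot(n);A=world(n,d)
    m=(np.hypot(A[...,0]-lab[0],A[...,1]-lab[1])<.05)&(A[...,2]>.15)&(A[...,2]<c[2]-.04)
    P=A[m];print(n,len(P),'zmin',np.percentile(P[:,2],[.5,2]) if len(P) else 0)
    if len(P)>30:
        for z in np.arange(.19,c[2]-.04,.02):
            q=P[abs(P[:,2]-z)<.006]
            if len(q): print('  z',z.round(3),len(q),'mid',((np.percentile(q,3,axis=0)+np.percentile(q,97,axis=0))/2-lab)[:2])
    cv2.imwrite(f'pics/e_{n}.png',p[...,::-1])
E
```

```text
14.6 [ 0.5522 -0.1974  0.3586] F [ 0.9  0.2 -1.9] 0.03323694089151384
[ 3.9 -0.1  3.6] [ 0.001  0.003 -0.001]
grasp-label [0.002  0.0002 0.263 ]
top 347 zmin [0.2368 0.2379]
  z 0.25 54 mid [0.0126 0.0136]
  z 0.27 51 mid [0.0128 0.0135]
  z 0.29 39 mid [0.016  0.0124]
  z 0.31 44 mid [0.0153 0.0126]
  z 0.33 7 mid [0.0087 0.0012]
side 1364 zmin [0.2355 0.2372]
  z 0.23 13 mid [ 0.0033 -0.0164]
  z 0.25 159 mid [ 0.0033 -0.0038]
  z 0.27 155 mid [ 0.0033 -0.0088]
  z 0.29 171 mid [ 0.0037 -0.0061]
  z 0.31 176 mid [ 0.0033 -0.0119]
  z 0.33 132 mid [ 0.0031 -0.0098]
```

View pics/e_side.png

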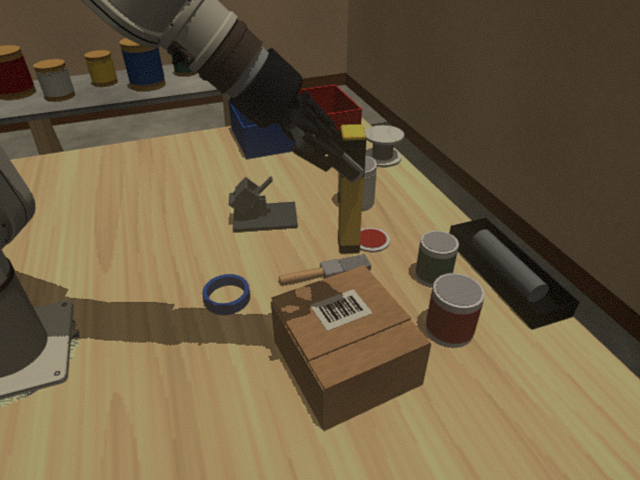

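The scanner hangs upright above the label (nose (349,248), label (340,308) in the side view). The nose is at z≈0.236, so I'll lower it 4.5 cm.

Emit:
{"api": "arm_command", "payload": {
  "increments": [
    {"dx":0.8,"dy":0,"dz":0.8,"wx":0,"wy":0,"wz":0,"grip":2},
    {"dx":1.6,"dy":0,"dz":1.6,"wx":0,"wy":0,"wz":0,"grip":2},
    {"dx":2.4,"dy":0,"dz":2.4,"wx":0,"wy":0,"wz":0,"grip":2},
    {"dx":3,"dy":0,"dz":3,"wx":0,"wy":0,"wz":0,"grip":2},
    {"dx":3.2,"dy":0,"dz":3.2,"wx":0,"wy":0,"wz":0,"grip":2},
    {"dx":3.2,"dy":0,"dz":3.2,"wx":0,"wy":0,"wz":0,"grip":2},
    {"dx":3.2,"dy":0,"dz":3.2,"wx":0,"wy":0,"wz":0,"grip":2},
    {"dx":3.2,"dy":0,"dz":3.2,"wx":0,"wy":0,"wz":0,"grip":2},
    {"dx":3.2,"dy":0,"dz":3.2,"wx":0,"wy":0,"wz":0,"grip":2},
    {"dx":3.2,"dy":0,"dz":3.2,"wx":0,"wy":0,"wz":0,"grip":2}
  ]
}}

```text
clock: 15.7
eef_pos: [0.5514, -0.1975, 0.3127]
tool_rot: [0.137, 0.913, -0.056, 0.38]
ft_force: [-0.8, -0.3, -1.5]
grip_width: 0.0327
grasp_force: 60.4
```

Emit:
{"api": "arm_command", "payload": {
  "increments": [
    {"dx":0,"dy":0,"dz":0,"wx":0,"wy":0,"wz":0,"grip":2},
    {"dx":0,"dy":0,"dz":0,"wx":0,"wy":0,"wz":0,"grip":2},
    {"dx":0,"dy":0,"dz":0,"wx":0,"wy":0,"wz":0,"grip":2},
    {"dx":0,"dy":0,"dz":0,"wx":0,"wy":0,"wz":0,"grip":2},
    {"dx":0,"dy":0,"dz":0,"wx":0,"wy":0,"wz":0,"grip":2}
  ]
}}

```text
clock: 16.2
eef_pos: [0.5513, -0.1974, 0.3122]
tool_rot: [0.137, 0.913, -0.056, 0.379]
ft_force: [-0.1, -0.7, -2.3]
grip_width: 0.0335
grasp_force: 60.4
```

```bash
python3 - <<'E'
from h import *
lab=car(0,.021,.109);o=monitor.get_obs();r=R.from_quat(o['tool_rot']);c=o['eef_pos']-r.apply([0,0,.019])
print(c-lab,o['joint_vel'].round(3),o['grasp_force'])
p,d=shot('side');A=world('side',d)
m=(np.hypot(A[...,0]-lab[0],A[...,1]-lab[1])<.05)&(A[...,2]>.125)&(A[...,2]<c[2]-.04)
P=A[m];gap=np.percentile(P[:,2],1)-.109;print('gap',gap, P.mean(0)-lab)
if .055<gap<.11 and abs(o['joint_vel']).max()<.03: print(job.job_done())
E
```

```text
[1.03686495e-03 2.02916606e-04 2.16561385e-01] [ 0.     0.001 -0.002  0.001 -0.     0.002] 60.421364307403564
gap 0.08106389709861743 [ 0.0013652  -0.01582286  0.13019291]
the job is handed in; nothing more can be done
None
```

I handed the job in at about 16 s: both flaps measured flat, and the scanner is held still, window down, about 81 mm above the middle of the label; the judge returned no verdict.

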